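# Press the brass-faced inlay flush into the slab on the finishing stand

## Task

Put the narrow brass-faced inlay block, brass side up, into the recess of the slab on the sloping finishing stand, and press it fully home against its sprung catches, so that its face is flush with the slab's and the polisher can run over it. Let go of it and leave the wider offcut, the brush and the can where they are.

Things in the scene. Friction and masses are not known exactly. Their poses are not given: they have to be found in the camera images.
- bed: Sloping grey steel bed of the stand, fixed to the table, a slab clamped on it. Origin: middle of the bed's length, in the plane of the slab's brass face, 100 mm above the table. z: outward normal of that face, 25 degrees from vertical, leaning away from the robot; y: level, along the bed; x: straight down the slope. Nothing on the stand rises above the face.
- slab_mid (a point): Same point as the bed's origin. The slab, timber with brass skin, is 130 (x) by 200 (y) by 46 mm thick. Its recess is 39 (x) by 124 (y) by 30 mm deep, flat-floored, at x = 0 across the slope. Along y the slab was clamped by hand: the recess's centre lies anywhere from -10 to +10 mm from this point, unmeasured; find it by feel or sight.
- catch_level (a point): Point 18 mm under slab_mid, into the slab: the depth of the centres of four sprung steel ball catches (24 mm balls), two in each long wall of the recess 70 mm apart, each standing 3 mm into it. A block set in rests on them 11 to 16 mm deep; pushing it past takes 8 to 14 N, then friction holds it at the depth where it is left.
- insert: The inlay block to be fitted: timber with a brass top skin, 36 mm (x) by 120 mm (y) by 30 mm high, about 0.2 kg, lying loose on the table brass side up. Origin at the centre of its underside; z points out of its brass face. It fits either end first.
- insert_top (a point): The centre of the inlay's brass face, 30 mm from its origin along its z axis.
- offcut: A wider, shorter block of the same make that does not fit and must stay where it is: 56 mm (x) by 90 mm (y) by 30 mm high, origin at the centre of its underside.
- brush: A bench brush lying on the table, a bystander to be left alone, about 200 mm long; origin under its middle.
- can: An upright metal can, 66 mm across and 110 mm high, a bystander to be left alone; origin at the centre of its underside.
Mind the look-alikes: they are no part of the job. What is shaped like the insert but black or blue is not meant.

How it is judged:
By the outcome, as a careful person would: the job done as asked, in the order asked, and still so for the second after the job is handed in, with the robot touching nothing.
It also fails if it takes over 58 s, if anything falls off the work surface, if the arm or the gripper's body presses on something with over 40 N, if the wrist force passes 120 N, or if a joint passes its speed limit or range.

## Robot

A 6-joint arm with a two-finger parallel gripper is mounted at the origin on the work surface. World frame = base frame: x ahead of the robot, y to its left, z up, the work surface at z = 0. Lengths are in m, angles in degrees, forces in N, time in s.
With the tool pointing down it reaches from about 0.4 to 0.825 m from the base axis. Payload 7 kg.
Tool frame: the origin (TCP) lies on the centre line of the jaws, within the pads' length; the fingertips stand 19 mm ahead of it and the grasp point (between the pads) is the TCP (r.tip_extent is the distance from the TCP to the fingertips, in m); z points along the fingers, y is the line along which they close (so a half turn about z gives the same grasp; the last joint's range is limited). The gripper opens to 88 mm and grips with 3 to 60 N. Pads are 19 mm wide; open, the fingers measure 130 mm over their backs; the gripper's body (78 mm by 193 mm) begins 47 mm behind the grasp point.
Start: joints at [79.876, 20.546, 0.682, 0, -70.136, -16.507], TCP at [0.303, 0.603, 0.246] pointing down, gripper open.
Joint ranges: [-176.03, 176.03], [-82.01, 121.73], [-58.28, 71.71], [-173.87, 95.51], [-174.79, -0.11], [-173.66, 173.66]. Speed limits (degrees/s): [136.94, 136.94, 172.46, 180, 180, 180].

## Interface

Orientations are given as [roll, pitch, yaw] about the fixed x, y, z axes, in that order (R = Rz(yaw) Ry(pitch) Rx(roll)).
In Python, from plant import r gives the robot as it stands. The module is installed in compiled form; this text tells all that it offers.
- The arm moves only by the tool jog_arm, never from a script. Its argument "deltas" is a list that holds one entry, the list of rows, each a list of 5 numbers: the opening, from -1 (shut) to 1 (fully open), then the shift along the world's x, y, z in cm, then the turn about the world's z in rad. In form: [[[claw, dx, dy, dz, turn], ...]]. A call has 1 to 8 rows; each row shifts and turns the commanded pose from where the row before left it; what a row does not reach is not made up. A row lasts 1/8 s, in which the tool goes at most 62.5 mm and 10.7 degrees, less where a joint would pass 70% of its speed; a pose out of reach is approached as far as the arm can. A call with a gripper value outside its range is refused whole. The fingers move at their own pace and stop on an object; "force" is the grip in N (left out, the last holds). Time passes only in rows, so rows that do not move let the fingers close. It gives the time, the measured TCP pose, the force, the opening and the grip force at its end, in the units of the state.
- r.get_state(): the state, without advancing time (a new reading comes with each control period).
- r.capture(name): name is "scene" or "side" or "wrist"; returns the picture (480x640x3 uint8, blue, green, red); there is no depth.
- r.camera_info(name): a dict with "fx", "fy", "cx", "cy" (pixels), "view" (4x4, takes a point from world to camera coordinates). Camera axes: x right, y up, looking along -z (the intrinsics and any distortion apply to the point x, -y, -z); pixel columns grow to the right and rows downward; lengths in m; the calibration is good to about 2 mm. A picture is of the moment at which its call begins: read the wrist's pose just before it. camera_info takes no time and is no camera call; for the wrist camera it gives the pose at the moment of the call.
- r.close_job(): hands the job in; it is judged then, once.
The state is a dict: "time_s": time; "joints": joint angles; "qd": joint speeds; "joint_torque": joint torques, N m; "tcp_pos": TCP position; "eef_rot": TCP orientation; "contact_force": force on the tool from outside, world axes, zero at the start; "moment": the same for the moment, N m; "gripper_width": finger opening in m; "gripper_force": force on a finger pad.
Only numpy, scipy, OpenCV 4.12 (cv2) and the standard library are available. Lean on these libraries where they do the work, as an engineer would, in place of code of your own. Each camera call takes 0.05 s, during which the arm holds its last target. There are 200 camera calls.

## Working session

There is one attempt and no reset: what is moved stays moved. The work goes in short steps, Python scripts to look and compute and a tool call to move; the robot and the scene stay as the last step left them, time stands still between calls to the robot, and variables do not carry over. Pictures are saved under pics/ and viewed, at most 10 in all, crops included, and the job is handed in when it is done.

Besides the shell and the picture viewer there is one more tool, called after "Emit:" in YAML: its name, and indented under it one key for each argument. jog_arm: Moves the arm, as the interface text tells. Its arguments: {"type":"object","properties":{"deltas":{"type":"array"},"force":{"type":"number"}},"required":["deltas"]}

```bash
mkdir -p pics; python3 - <<'E'
from plant import r
import cv2,numpy as np
for n in("scene","side","wrist"):
    i=r.camera_info(n);cv2.imwrite(f"pics/{n}0.png",r.capture(n));print(n,{k:(np.round(v,4).tolist()) for k,v in i.items()})
print(r.get_state())
E
```

```text
scene {'fx': 507.2772, 'fy': 507.2772, 'cx': 323.2139, 'cy': 237.0365, 'view': [[-0.6252, 0.7804, 0.007, 0.3287], [-0.595, -0.4824, 0.6429, 0.323], [0.5051, 0.3978, 0.7659, -1.5452], [0.0, 0.0, 0.0, 1.0]]}
side {'fx': 526.5539, 'fy': 526.5539, 'cx': 325.7666, 'cy': 239.8285, 'view': [[0.9906, -0.1359, -0.0159, -0.6026], [0.0933, 0.5861, 0.8049, -0.1957], [-0.1001, -0.7988, 0.5932, -1.094], [0.0, 0.0, 0.0, 1.0]]}
wrist {'fx': 384.2002, 'fy': 384.2002, 'cx': 325.2507, 'cy': 243.5922, 'view': [[-0.4478, -0.8941, 0.0019, 0.6731], [0.8587, -0.4306, -0.2779, 0.0339], [0.2493, -0.1228, 0.9606, -0.3923], [0.0, 0.0, 0.0, 1.0]]}
{'time_s': 0.15, 'joints': array([ 7.98760055e+01,  2.05829233e+01,  6.47111743e-01, -1.39047432e-02,
       -7.01363670e+01, -1.65054367e+01]), 'qd': array([-0.0378026 , -0.15560342,  0.13656808,  0.0758643 ,  0.04948712,
       -0.07447527]), 'joint_torque': array([-1.92380154e-03, -5.83271670e+01,  2.93289542e+01,  7.00127229e+00,
        8.74993595e-03, -1.18653220e-04]), 'tcp_pos': array([0.30243571, 0.60307908, 0.24483963]), 'eef_rot': array([ 1.79927082e+02, -7.97366419e-03, -2.66341589e+01]), 'contact_force': array([-0.08608175,  0.16628239, -0.46656036]), 'moment': array([-0.01029472,  0.03753889, -0.0316533 ]), 'gripper_force': 0.0, 'gripper_width': 0.08742248911403229}
```

View pics/scene0.png

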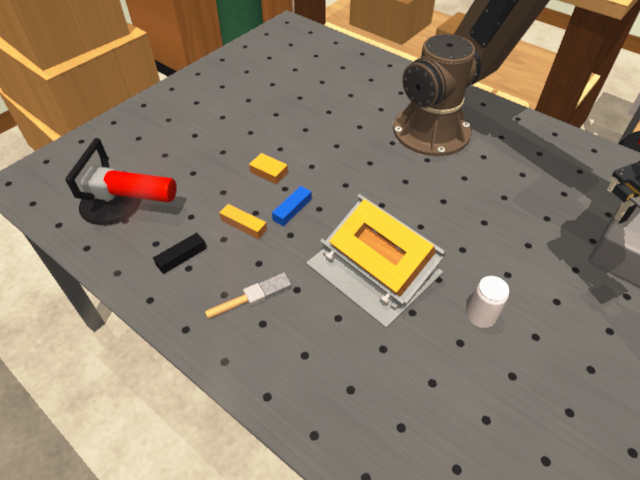

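View pics/side0.png

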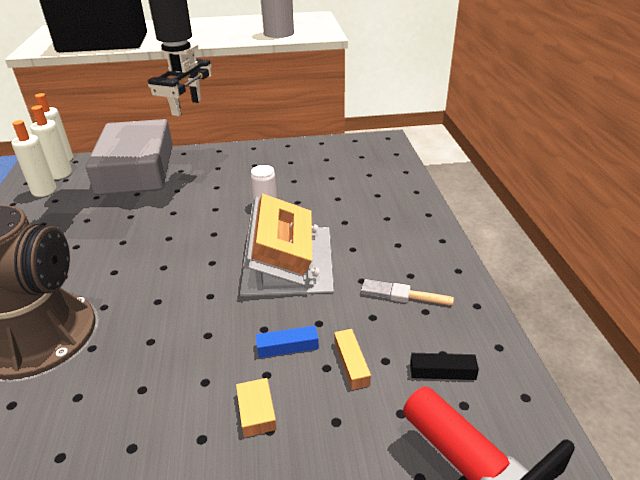

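Candidates in the scene view:
- Narrow brass block (243,220), side view (352,358): this fits the insert.
- Wide brass block (268,167): the offcut.
- Blue block (292,205) and black block (180,252): look-alikes.
- Slab on the stand (382,247), brush (250,295), can (487,300) and the red tool (140,185).

I choose (243,220) and check it in a crop.

```bash
python3 - <<'E'
import cv2,numpy as np
a=cv2.imread("pics/scene0.png");b=cv2.imread("pics/side0.png")
A=cv2.resize(a[140:310,210:450],(800,567),interpolation=cv2.INTER_CUBIC)
B=cv2.resize(b[180:400,220:400],(464,567),interpolation=cv2.INTER_CUBIC)
cv2.imwrite("pics/c0.png",cv2.resize(np.hstack([A,B]),(800,359)))
for im,n,pts in((a,"scene",[(243,218),(268,165),(340,240),(380,240),(386,250)]),(b,"side",[(350,350),(365,380),(254,400),(270,220),(290,250),(285,266)])):
    h=cv2.cvtColor(im,cv2.COLOR_BGR2HSV)
    print(n,[(p,h[p[1],p[0]].tolist()) for p in pts])
    for lo,hi in(((19,150,200),(30,255,255)),):
        m=cv2.inRange(h,lo,hi)
        cs,hr=cv2.findContours(m,cv2.RETR_CCOMP,cv2.CHAIN_APPROX_NONE)
        for c in cs:
            if cv2.contourArea(c)>150: print(cv2.contourArea(c),cv2.boundingRect(c),cv2.approxPolyDP(c,4,True)[:,0].tolist())
E
```

```text
scene [((243, 218), [23, 190, 251]), ((268, 165), [24, 195, 252]), ((340, 240), [25, 191, 253]), ((380, 240), [15, 182, 245]), ((386, 250), [16, 179, 249])]
455.5 (220, 204, 46, 28) [[220, 212], [257, 231], [265, 222], [228, 204]]
4729.5 (330, 200, 104, 92) [[363, 200], [330, 242], [396, 291], [433, 246]]
930.0 (353, 222, 54, 44) [[364, 222], [406, 251], [396, 265], [353, 235]]
420.5 (250, 153, 37, 23) [[250, 163], [273, 175], [286, 165], [261, 153]]
side [((350, 350), [24, 118, 254]), ((365, 380), [11, 160, 140]), ((254, 400), [25, 117, 254]), ((270, 220), [24, 123, 253]), ((290, 250), [24, 125, 253]), ((285, 266), [11, 164, 132])]
```

View pics/c0.png

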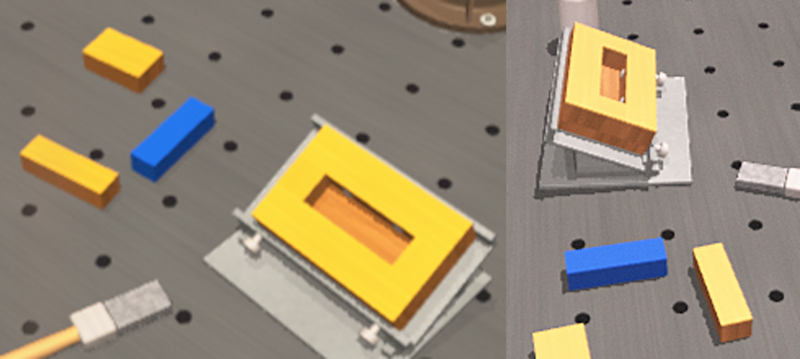

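The crop confirms the pick: the block at scene (243,218) is narrow with a brass top, and the slab's recess is at scene (380,243). Next I compute the positions.

```bash
cat > h.py <<'E'
from plant import r
import cv2,numpy as np
def quads(im,slo,amin=150,hlo=19):
    m=cv2.inRange(cv2.cvtColor(im,cv2.COLOR_BGR2HSV),(hlo,slo,190),(31,255,255))
    out=[]
    for c in cv2.findContours(m,cv2.RETR_CCOMP,cv2.CHAIN_APPROX_NONE)[0]:
        if cv2.contourArea(c)<amin: continue
        q=cv2.approxPolyDP(c,.06*cv2.arcLength(c,True),True)[:,0].astype(float)
        if len(q)!=4: print("n",len(q),cv2.boundingRect(c));continue
        L=[];P=c[:,0].astype(float)
        for i in range(4):
            a,b=q[i],q[(i+1)%4];d=b-a;l=np.hypot(*d);d/=l
            t=(P-a)@d;s=abs((P-a)@[-d[1],d[0]])
            vx,vy,x,y=cv2.fitLine(P[(t>.12*l)&(t<.88*l)&(s<2.5)].astype(np.float32),cv2.DIST_HUBER,0,.01,.01)[:,0]
            L.append(np.cross([x,y,1],[x+vx,y+vy,1]))
        k=[np.cross(L[i-1],L[i]) for i in range(4)]
        out.append((cv2.contourArea(c),np.array([p[:2]/p[2] for p in k])))
    return out
def ray(i,p):
    V=np.array(i["view"]);R,t=V[:3,:3],V[:3,3]
    d=R.T@np.array([(p[0]-i["cx"])/i["fx"],-(p[1]-i["cy"])/i["fy"],-1]);return -R.T@t,d/np.linalg.norm(d)
def onplane(i,p,n,q):
    o,d=ray(i,p);n=np.array(n);return o+d*((np.array(q)-o)@n)/(d@n)
def tri(rs):
    A=[np.eye(3)-np.outer(d,d) for o,d in rs];return np.linalg.solve(sum(A),sum(a@o for a,(o,d) in zip(A,rs)))
def proj(i,X):
    V=np.array(i["view"]);c=V[:3,:3]@X+V[:3,3];return np.array([i["cx"]+i["fx"]*c[0]/-c[2],i["cy"]-i["fy"]*c[1]/-c[2]])
E
python3 - <<'E'
from h import *
np.set_printoptions(precision=4,suppress=True)
for n,s in(("scene",150),("side",85)):
    i=r.camera_info(n);print(n)
    for a,q in quads(cv2.imread(f"pics/{n}0.png"),s):
        print(a,q.round(1).tolist())
        if a<1500:
            P=np.array([onplane(i,p,[0,0,1],[0,0,.03]) for p in q])
            e=[np.round((np.linalg.norm(P[(k+1)%4]-P[k]),np.degrees(np.arctan2(*(P[(k+1)%4]-P[k])[[1,0]]))),4).tolist() for k in range(4)]
            print("  c",P.mean(0),e)
E
```

```text
scene
455.5 [[219.6, 212.4], [257.7, 230.7], [265.0, 222.3], [227.9, 204.1]]
  c [ 0.6331 -0.1744  0.03  ] [[0.1178, 97.826], [0.0318, -171.1686], [0.1172, -83.1792], [0.0339, 7.7358]]
4747.0 [[363.9, 199.1], [329.1, 241.1], [395.8, 291.9], [433.0, 245.9]]
918.5 [[364.0, 221.5], [406.6, 251.8], [395.0, 265.3], [352.7, 234.7]]
  c [0.4855 0.1399 0.03  ] [[0.136, 83.7989], [0.0509, 0.8437], [0.1326, -95.5766], [0.0528, -175.7205]]
420.5 [[248.7, 163.6], [274.9, 176.1], [286.4, 164.6], [261.3, 153.3]]
  c [ 0.4477 -0.2588  0.03  ] [[0.0903, 95.319], [0.0547, -173.2667], [0.0865, -83.8685], [0.0535, 2.7261]]
side
1321.5 [[266.0, 378.2], [236.2, 384.1], [242.1, 425.9], [274.3, 418.8]]
  c [ 0.4486 -0.2569  0.03  ] [[0.0539, -174.4079], [0.0884, -83.7025], [0.0542, 6.2083], [0.0878, 96.4778]]
839.5 [[334.8, 332.5], [351.8, 378.5], [369.4, 374.2], [350.6, 328.6]]
  c [ 0.634  -0.1734  0.03  ] [[0.1172, -83.4305], [0.0337, 8.4596], [0.1181, 96.8271], [0.0332, -170.0567]]
2499.0 [[262.1, 193.7], [256.3, 241.2], [311.4, 259.4], [309.6, 210.7]]
535.0 [[277.0, 206.3], [294.0, 212.0], [294.0, 244.0], [277.0, 238.3]]
  c [0.542  0.2736 0.03  ] [[0.0554, -39.3666], [0.1417, -95.0271], [0.0496, 142.7967], [0.1466, 86.4586]]
```

```bash
python3 - <<'E'
from h import *
np.set_printoptions(precision=4,suppress=True)
a,b=r.camera_info("scene"),r.camera_info("side")
S=[[363.9,199.1],[329.1,241.1],[395.8,291.9],[433,245.9]];D=[[256.3,241.2],[311.4,259.4],[309.6,210.7],[262.1,193.7]]
P=np.array([tri([ray(a,p),ray(b,q)]) for p,q in zip(S,D)])
print(P,P.mean(0))
ydir=(P[3]-P[0]+P[2]-P[1]);yaw=np.arctan2(-ydir[0],ydir[1]);print("yaw",np.degrees(yaw),[np.linalg.norm(P[(k+1)%4]-P[k]) for k in range(4)])
for yaw in (yaw,):
    c,s=np.cos(yaw),np.sin(yaw);t=np.radians(25)
    h=np.array([c,s,0]);y=np.array([-s,c,0]);z=np.sin(t)*h+np.cos(t)*np.array([0,0,1]);x=np.cos(t)*h-np.sin(t)*np.array([0,0,1])
    o=np.array([*P.mean(0)[:2],.1]);print("x,y,z,o",x,y,z,o)
    for i,Q in((a,S),(b,D),(a,[[364,221.5],[352.7,234.7],[395,265.3],[406.6,251.8]]),(b,[[277,238.3],[294,244],[294,212],[277,206.3]])):
        W=np.array([onplane(i,p,z,o) for p in Q])
        print("bed xy mm",((W-o)@np.array([x,y]).T*1000).round(1).tolist(),"ctr",((W-o)@np.array([x,y]).T*1000).mean(0).round(1),"edges",[np.degrees(np.arctan2(-(W[j]-W[i])[0],(W[j]-W[i])[1])).round(2) for i,j in((0,3),(1,2))])
E
```

```text
[[0.4713 0.0767 0.1288]
 [0.5863 0.065  0.0743]
 [0.6051 0.2615 0.0729]
 [0.4908 0.2733 0.1272]] [0.5384 0.1691 0.1008]
yaw -5.55913947466846 [np.float64(0.12778194390103542), np.float64(0.19746443282449797), np.float64(0.12707464212894193), np.float64(0.19765644010005895)]
x,y,z,o [ 0.902  -0.0878 -0.4226] [0.0969 0.9953 0.    ] [ 0.4206 -0.0409  0.9063] [0.5384 0.1691 0.1   ]
bed xy mm [[-64.5, -99.4], [62.9, -99.5], [64.2, 98.4], [-63.7, 99.0]] ctr [-0.3 -0.4] edges [np.float64(-5.77), np.float64(-5.9)]
bed xy mm [[-64.5, -96.1], [63.9, -97.4], [62.7, 98.1], [-63.4, 99.7]] ctr [-0.3  1.1] edges [np.float64(-5.86), np.float64(-5.23)]
bed xy mm [[-21.3, -63.0], [18.7, -63.8], [18.8, 60.0], [-20.2, 61.2]] ctr [-1.  -1.4] edges [np.float64(-6.02), np.float64(-5.61)]
bed xy mm [[-18.4, -61.5], [22.2, -61.9], [20.9, 67.7], [-23.3, 66.9]] ctr [0.4 2.8] edges [np.float64(-3.61), np.float64(-5.04)]
```

Emit:
jog_arm:
  deltas:
    - [[1, 2.07, -4.86, 0, -0.164], [1, 2.07, -4.86, 0, -0.164], [1, 2.07, -4.86, 0, -0.164], [1, 2.07, -4.86, 0, -0.164], [1, 2.07, -4.86, 0, -0.164], [1, 2.07, -4.86, 0, -0.164], [1, 2.07, -4.86, 0, 0], [1, 0, 0, 0, 0]]

```text
time_s: 1.15
tcp_pos: [0.4481, 0.2602, 0.2456]
eef_rot: [180.0, -0.0, -83.2]
contact_force: [0.2, 0.0, -0.2]
gripper_width: 0.0878
gripper_force: 0.0
```

```bash
python3 - <<'E'
from h import *
s=r.get_state();i=r.camera_info("wrist");im=r.capture("wrist");cv2.imwrite("pics/w1.png",im)
np.save("w1.npy",np.array(i["view"]));print(s["tcp_pos"],s["eef_rot"],i["fx"],quads(im,85,400))
E
```

```text
n 5 (133, 0, 180, 257)
[0.44807647 0.26021695 0.2456071 ] [ 1.79985363e+02 -1.04394005e-02 -8.32213607e+01] 384.20015396864795 []
```

View pics/w1.png

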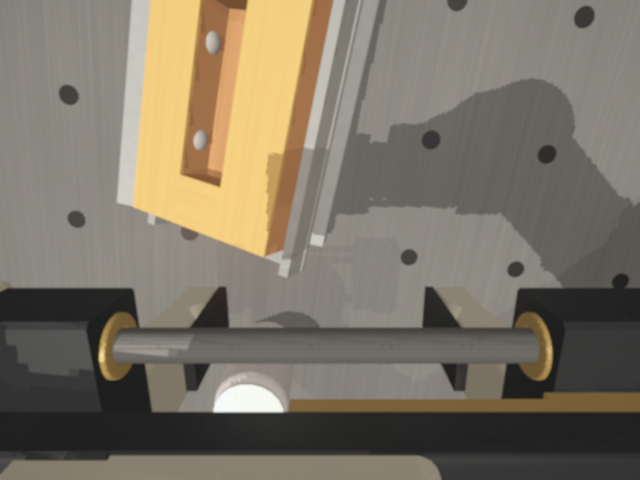

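The wrist camera sees the slab's +y end, with the recess corner near (200,180), so I back off to see the whole recess.

Emit:
jog_arm:
  deltas:
    - [[1, 4, 4.5, 3, 0], [1, 4, 4.5, 3, 0], [1, 0, 0, 0, 0]]

```text
time_s: 1.58
tcp_pos: [0.5239, 0.3506, 0.3017]
eef_rot: [-179.9, 0.0, -82.9]
contact_force: [-0.3, -0.2, -1.0]
gripper_width: 0.0875
gripper_force: 0.0
```

```bash
python3 - <<'E'
from h import *
s=r.get_state();i=r.camera_info("wrist");im=r.capture("wrist");cv2.imwrite("pics/w2.png",im)
np.save("w2.npy",np.array(i["view"]));print(s["tcp_pos"],s["eef_rot"],[(a,q.round(1).tolist()) for a,q in quads(im,85,400)])
E
```

```text
n 5 (248, 0, 169, 136)
[0.52390491 0.35064482 0.30166353] [-1.79897494e+02  4.15936946e-02 -8.29248093e+01] []
```

View pics/w2.png

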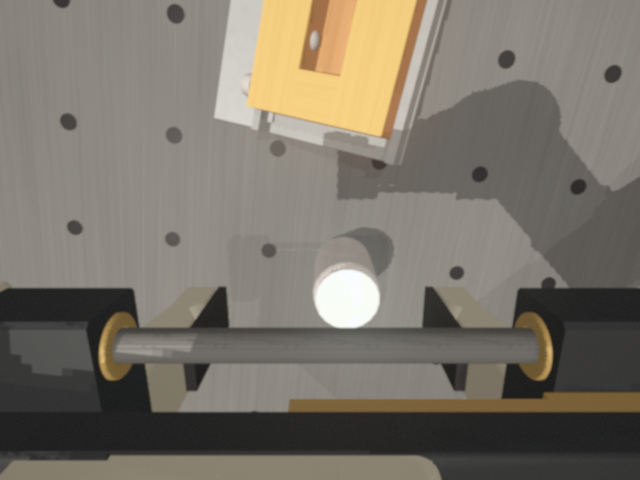

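Emit:
jog_arm:
  deltas:
    - [[1, 0, -5.5, 0, 0], [1, 0, -5.5, 0, 0], [1, 0, -5, 0, 0], [1, 0, 0, 0, 0]]

```text
time_s: 2.12
tcp_pos: [0.5205, 0.184, 0.3014]
eef_rot: [180.0, 0.0, -83.1]
contact_force: [0.4, 1.1, 0.0]
gripper_width: 0.0874
gripper_force: 0.0
```

```bash
python3 - <<'E'
from h import *
s=r.get_state();i=r.camera_info("wrist");im=r.capture("wrist");cv2.imwrite("pics/w3.png",im)
print(s["tcp_pos"],s["eef_rot"])
yaw,t=np.radians(-5.7),np.radians(25);c,q=np.cos(yaw),np.sin(yaw);h=np.array([c,q,0]);u=np.array([0,0,1])
y=np.array([-q,c,0]);z=np.sin(t)*h+np.cos(t)*u;x=np.cos(t)*h-np.sin(t)*u;o=np.array([.5384,.1691,.1])
for a,Q in quads(im,85,400):
    W=np.array([onplane(i,p,z,o) for p in Q]);B=(W-o)@np.array([x,y]).T*1000
    print(a,Q.round(1).tolist(),B.round(1).tolist(),B.mean(0),[np.degrees(np.arctan2(-(W[j]-W[k])[0],(W[j]-W[k])[1])).round(2) for k,j in((0,3),(1,2),(0,1),(3,2))],W.mean(0))
E
```

```text
[0.52045509 0.1840335  0.30143441] [ 1.79984406e+02  5.60178326e-03 -8.31338740e+01]
26482.0 [[267.1, 70.6], [232.3, 277.1], [347.0, 325.7], [405.0, 95.6]] [[65.3, -101.6], [65.6, 98.6], [-64.6, 98.7], [-62.3, -101.4]] [ 1.01396328 -1.41625775] [np.float64(84.2), np.float64(84.23), np.float64(-5.78), np.float64(-5.09)] [0.53917376 0.16759947 0.09957148]
5678.5 [[302.5, 123.8], [344.8, 134.0], [311.8, 271.2], [275.7, 257.2]] [[20.3, -64.2], [-20.6, -63.8], [-19.1, 61.3], [20.7, 61.1]] [ 0.32047463 -1.39985744] [np.float64(-5.85), np.float64(-6.35), np.float64(83.65), np.float64(83.98)] [0.53854998 0.16767822 0.09986456]
```

View pics/w3.png

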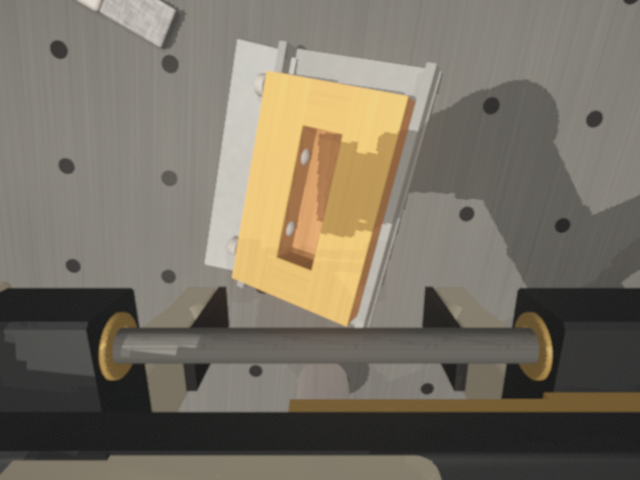

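The recess centre comes out at about (0.538, 0.168, 0.100), which agrees across the views; the recess is at (308,195) in the picture. Now I go to the insert.

Emit:
jog_arm:
  deltas:
    - [[1, 1.8, -5.5, -0.8, 0], [1, 1.8, -5.5, -0.8, 0], [1, 1.8, -5.5, -0.8, 0], [1, 1.8, -5.5, -0.8, 0], [1, 1.8, -5.5, -0.8, 0], [1, 1.8, -5.5, -0.8, 0], [1, 0, 0, 0, 0]]

```text
time_s: 3.05
tcp_pos: [0.6298, -0.1455, 0.2508]
eef_rot: [179.8, 0.0, -83.2]
contact_force: [-0.1, 0.4, -0.3]
gripper_width: 0.0876
gripper_force: 0.0
```

```bash
python3 - <<'E'
from h import *
s=r.get_state();i=r.camera_info("wrist");im=r.capture("wrist");cv2.imwrite("pics/w4.png",im)
print(s["tcp_pos"],s["eef_rot"])
for a,Q in quads(im,85,400):
    P=np.array([onplane(i,p,[0,0,1],[0,0,.03]) for p in Q])
    print(a,Q.round(0).tolist(),P.mean(0),[np.round((np.linalg.norm(P[(k+1)%4]-P[k]),np.degrees(np.arctan2(*(P[(k+1)%4]-P[k])[[1,0]]))),4).tolist() for k in range(4)])
E
```

```text
[ 0.62984231 -0.1454701   0.25084404] [ 1.79801343e+02  1.11548721e-02 -8.31941983e+01]
4903.0 [[304.0, 116.0], [306.0, 245.0], [341.0, 245.0], [343.0, 116.0]] [ 0.63449229 -0.17560997  0.03      ] [[0.1199, 96.84], [0.0352, -173.2242], [0.12, -83.3315], [0.0355, 6.8511]]
6519.0 [[518.0, 59.0], [504.0, 165.0], [562.0, 165.0], [582.0, 60.0]] [ 0.4486413  -0.25992061  0.03      ] [[0.09, 96.8196], [0.0539, -173.1758], [0.0886, -84.7332], [0.0563, 5.3802]]
```

Emit:
jog_arm:
  deltas:
    - [[1, 0.45, -3, -4, 0], [1, 0, 0, -5, 0], [1, 0, 0, -5, 0], [1, 0, 0, -4, 0], [1, 0, 0, 0, 0]]

```text
time_s: 3.72
tcp_pos: [0.6321, -0.1712, 0.0703]
eef_rot: [179.6, 0.1, -82.9]
contact_force: [-0.6, -0.6, 0.4]
gripper_width: 0.0874
gripper_force: 0.0
```

Emit:
jog_arm:
  deltas:
    - [[1, 0.2, -0.4, -1, 0], [1, 0, 0, -1.7, 0], [1, 0, 0, 0, 0]]

```text
time_s: 4.1
tcp_pos: [0.6356, -0.1771, 0.0455]
eef_rot: [179.9, 0.0, -83.0]
contact_force: [0.1, -0.1, 0.1]
gripper_width: 0.0878
gripper_force: 0.0
```

Emit:
jog_arm:
  deltas:
    - [[1, 0, 0, 0, 0]]

```text
time_s: 4.22
tcp_pos: [0.6365, -0.1773, 0.0468]
eef_rot: [-180.0, -0.0, -83.0]
contact_force: [0.2, -0.2, 0.6]
gripper_width: 0.0874
gripper_force: 0.0
```

Emit:
jog_arm:
  deltas:
    - [[1, 0, 0, -0.2, 0]]

```text
time_s: 4.35
tcp_pos: [0.6368, -0.1774, 0.045]
eef_rot: [-179.9, -0.0, -83.0]
contact_force: [0.7, -0.5, -0.7]
gripper_width: 0.0875
gripper_force: 0.0
```

Emit:
jog_arm:
  deltas:
    - [[1, 0, 0, 0, 0]]

```text
time_s: 4.47
tcp_pos: [0.6364, -0.1773, 0.0445]
eef_rot: [-180.0, -0.0, -83.0]
contact_force: [0.2, -0.4, 0.1]
gripper_width: 0.0879
gripper_force: 0.0
```

Emit:
jog_arm:
  deltas:
    - [[1, -0.2, 0.2, -0.15, 0], [1, 0, 0, 0, 0], [-0.5, 0, 0, 0, 0], [-0.5, 0, 0, 0, 0], [-0.5, 0, 0, 0, 0], [-0.5, 0, 0, 0, 0], [-0.5, 0, 0, 0, 0]]
  force: 25

```text
time_s: 5.35
tcp_pos: [0.6343, -0.1752, 0.0428]
eef_rot: [-180.0, -0.0, -83.0]
contact_force: [-0.4, 0.4, -0.3]
gripper_width: 0.0433
gripper_force: 0.0
```

Emit:
jog_arm:
  deltas:
    - [[-0.5, 0, 0, 0, 0], [-0.5, 0, 0, 0, 0], [-0.5, 0, 0, 0, 0]]

```text
time_s: 5.72
tcp_pos: [0.6343, -0.1752, 0.0428]
eef_rot: [-180.0, -0.0, -83.0]
contact_force: [-0.2, 0.3, 0.2]
gripper_width: 0.0351
gripper_force: 25.0
```

Emit:
jog_arm:
  deltas:
    - [[-0.5, 0, 0, 4, 0], [-0.5, -1.2, 4, 5, -0.04], [-0.5, -1.9, 5.2, 5, -0.04], [-0.5, -1.9, 5.2, 2, -0.04], [-0.5, -1.9, 5.2, 0, -0.04], [-0.5, -1.9, 5.2, 0, -0.04], [-0.5, -1.9, 5.2, 0, -0.023], [-0.5, -1.4, 4.5, 0, 0]]

```text
time_s: 6.72
tcp_pos: [0.5155, 0.1613, 0.1926]
eef_rot: [180.0, 0.0, -95.8]
contact_force: [0.7, -0.9, -2.4]
gripper_width: 0.0358
gripper_force: 25.0
```

Emit:
jog_arm:
  deltas:
    - [[-0.5, 0, 0, 0, 0], [-0.5, 0, 0, 0, 0]]

```text
time_s: 6.98
tcp_pos: [0.5165, 0.1598, 0.1924]
eef_rot: [180.0, -0.0, -95.7]
contact_force: [0.5, 0.0, -2.9]
gripper_width: 0.0356
gripper_force: 25.0
```

Emit:
jog_arm:
  deltas:
    - [[-0.5, -0.35, 1.0, -1.2, 0], [-0.5, 0, 0, -1.2, 0], [-0.5, 0, 0, 0, 0], [-0.5, 0, 0, 0, 0]]
  force: 10

```text
time_s: 7.48
tcp_pos: [0.5136, 0.1694, 0.1685]
eef_rot: [180.0, -0.0, -95.8]
contact_force: [-0.0, 0.1, -1.1]
gripper_width: 0.0357
gripper_force: 10.0
```

Now I lower until the uphill bottom edge touches the slab.

Emit:
jog_arm:
  deltas:
    - [[-0.5, 0, 0, -0.3, 0], [-0.5, 0, 0, 0, 0]]
  force: 6

```text
time_s: 7.72
tcp_pos: [0.5133, 0.1696, 0.1656]
eef_rot: [180.0, 0.0, -95.8]
contact_force: [0.1, 0.1, -0.9]
gripper_width: 0.0359
gripper_force: 6.0
```

Emit:
jog_arm:
  deltas:
    - [[-0.5, 0, 0, -0.2, 0], [-0.5, 0, 0, 0, 0]]

```text
time_s: 7.98
tcp_pos: [0.5133, 0.1697, 0.1636]
eef_rot: [180.0, -0.0, -95.8]
contact_force: [-0.5, -0.3, -1.6]
gripper_width: 0.0364
gripper_force: 6.0
```

Emit:
jog_arm:
  deltas:
    - [[-0.5, 0, 0, -0.2, 0], [-0.5, 0, 0, 0, 0]]

```text
time_s: 8.22
tcp_pos: [0.5139, 0.1698, 0.1622]
eef_rot: [-179.9, 0.0, -95.8]
contact_force: [1.1, -0.2, 1.6]
gripper_width: 0.0357
gripper_force: 6.0
```

Emit:
jog_arm:
  deltas:
    - [[-0.5, 0, 0, -0.2, 0], [-0.5, 0, 0, 0, 0]]

```text
time_s: 8.48
tcp_pos: [0.5148, 0.1699, 0.1606]
eef_rot: [-179.8, 0.0, -95.8]
contact_force: [5.1, -2.7, 4.0]
gripper_width: 0.036
gripper_force: 6.1
```

Emit:
jog_arm:
  deltas:
    - [[-0.5, 0, 0, -0.25, 0], [-0.5, 0, 0, 0, 0]]
  force: 4

```text
time_s: 8.72
tcp_pos: [0.5156, 0.17, 0.1584]
eef_rot: [-179.8, 0.1, -95.7]
contact_force: [8.3, -4.5, 4.7]
gripper_width: 0.0368
gripper_force: 4.0
```

Emit:
jog_arm:
  deltas:
    - [[-0.5, 0, 0, -0.2, 0], [-0.5, 0, 0, 0, 0]]

```text
time_s: 8.98
tcp_pos: [0.5158, 0.1703, 0.1564]
eef_rot: [-179.7, 0.1, -95.7]
contact_force: [7.3, -2.5, 3.1]
gripper_width: 0.0376
gripper_force: 4.0
```

```bash
python3 - <<'E'
from h import *
a=r.capture("scene");b=r.capture("side")
A=cv2.resize(a[170:310,310:460],(600,560),interpolation=cv2.INTER_CUBIC)
B=cv2.resize(b[150:290,215:355],(560,560),interpolation=cv2.INTER_CUBIC)
cv2.imwrite("pics/c1.png",cv2.resize(np.hstack([A,B]),(800,386)))
E
```

```text
(no output)
```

View pics/c1.png

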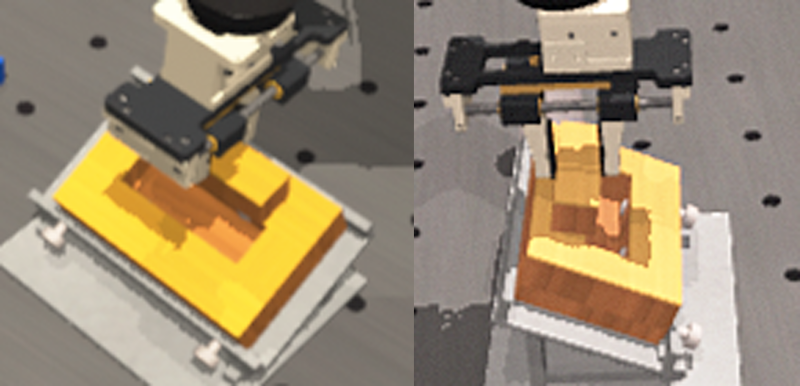

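Contact and some rotation (the jaws widened to 37.6 mm). The block sits between the fingers above the recess's uphill lip. I firm up the grip, lift slightly and look with the wrist camera.

Emit:
jog_arm:
  deltas:
    - [[-0.5, 0, 0, 0, 0], [-0.5, 0, 0, 1.5, 0], [-0.5, 0, 0, 1.5, 0], [-0.5, 0, 0, 0, 0]]
  force: 12

```text
time_s: 9.57
tcp_pos: [0.5138, 0.1702, 0.1866]
eef_rot: [-179.9, 0.1, -95.8]
contact_force: [0.7, -0.4, -2.0]
gripper_width: 0.0368
gripper_force: 11.6
```

```bash
python3 - <<'E'
from h import *
s=r.get_state();print(s["tcp_pos"],s["gripper_width"])
w=r.capture("wrist");a=r.capture("scene");b=r.capture("side")
cv2.imwrite("pics/w5.png",w);cv2.imwrite("pics/s5.png",a);cv2.imwrite("pics/d5.png",b)
A=cv2.resize(a[160:280,330:430],(350,420),interpolation=cv2.INTER_CUBIC)
B=cv2.resize(b[150:250,225:325],(420,420),interpolation=cv2.INTER_CUBIC)
W=cv2.resize(w[100:400],(770,361))[:180]
cv2.imwrite("pics/c2.png",np.vstack([np.hstack([A,B]),W]))
E
```

```text
[0.51379061 0.17024469 0.18658782] 0.03676769599307631
```

View pics/c2.png

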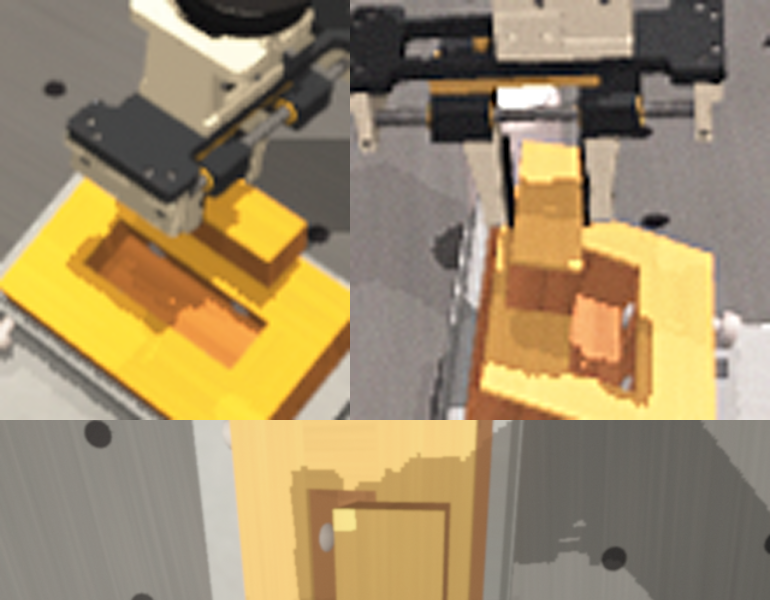

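The wrist strip shows the block's end at (333–447, 505), parallel to the recess with no yaw, and a sliver of its uphill side is visible. I measure the tilt from the end face in the side view.

```bash
python3 - <<'E'
from h import *
np.set_printoptions(precision=1,suppress=True)
b=r.camera_info("side");a=r.camera_info("scene");yaw=np.radians(-5.8);h=np.array([np.cos(yaw),np.sin(yaw),0]);y=np.array([-h[1],h[0],0]);C=np.array([.538,.1677,.1])
im=cv2.imread("pics/d5.png");hs=cv2.cvtColor(im,cv2.COLOR_BGR2HSV)
for x in range(262,282,2): print(x,hs[206:230,x,0].tolist())
for col in (): pass
for s in [[263.8,212.4],[280.2,213.8],[261.9,222.1],[280.2,223.8]]:
    p=onplane(b,s,y,np.array([.5138,.1702,0])-.06*y)-C;print(s,1e3*(p@h),1e3*p[2])
E
```

```text
262 [16, 16, 16, 17, 16, 16, 16, 15, 15, 15, 14, 13, 13, 13, 12, 12, 12, 15, 16, 17, 17, 17, 17, 17]
264 [16, 17, 17, 17, 17, 17, 16, 12, 10, 10, 11, 11, 11, 11, 10, 11, 10, 14, 16, 17, 17, 16, 17, 17]
266 [17, 17, 17, 17, 18, 17, 18, 13, 11, 11, 10, 11, 11, 11, 11, 10, 10, 12, 16, 17, 16, 17, 16, 16]
268 [17, 17, 17, 17, 17, 17, 17, 15, 12, 10, 11, 11, 11, 11, 11, 10, 10, 11, 16, 17, 16, 17, 16, 16]
270 [17, 17, 17, 17, 17, 17, 17, 16, 12, 10, 11, 11, 11, 10, 12, 11, 11, 10, 16, 17, 17, 17, 16, 17]
272 [17, 17, 17, 17, 17, 17, 17, 17, 13, 10, 11, 11, 11, 10, 11, 10, 11, 10, 15, 17, 16, 16, 16, 17]
274 [17, 17, 17, 17, 17, 17, 17, 17, 13, 10, 11, 11, 10, 11, 12, 11, 10, 10, 12, 17, 17, 17, 17, 16]
276 [17, 17, 17, 17, 17, 17, 16, 16, 14, 10, 11, 11, 11, 11, 11, 11, 11, 11, 12, 16, 17, 17, 18, 17]
278 [17, 17, 17, 18, 17, 16, 29, 26, 16, 12, 11, 10, 11, 11, 11, 11, 11, 11, 11, 13, 14, 14, 14, 13]
280 [20, 21, 18, 15, 13, 13, 15, 14, 11, 10, 10, 11, 11, 11, 11, 13, 15, 15, 15, 15, 15, 15, 15, 15]
[263.8, 212.4] -39.53860919196025 77.39024750965493
[280.2, 213.8] -4.784357602389108 72.43701063492178
[261.9, 222.1] -45.78692553813663 52.45836387470257
[280.2, 223.8] -6.532212263420392 46.40362505571957
```

Emit:
jog_arm:
  deltas:
    - [[-0.5, 1.4, -0.15, -1.5, 0], [-0.5, 1.42, -0.15, -1.5, 0], [-0.5, 0, 0, -1, 0], [-0.5, 0, 0, 0, 0], [-0.5, 0, 0, 0, 0]]

```text
time_s: 10.35
tcp_pos: [0.541, 0.1666, 0.1448]
eef_rot: [179.9, -0.0, -95.8]
contact_force: [0.3, -0.6, -1.4]
gripper_width: 0.037
gripper_force: 11.6
```

Emit:
jog_arm:
  deltas:
    - [[-0.5, 0.1, 0.07, -0.4, 0], [-0.5, 0, 0, -0.3, 0], [-0.5, 0, 0, 0, 0]]

```text
time_s: 10.72
tcp_pos: [0.5428, 0.1677, 0.1384]
eef_rot: [-179.9, 0.0, -95.8]
contact_force: [1.6, -0.6, -1.3]
gripper_width: 0.0373
gripper_force: 11.5
```

Emit:
jog_arm:
  deltas:
    - [[-0.5, -0.1, 0.01, 0, 0], [-0.5, 0, 0, 0, 0]]

```text
time_s: 10.98
tcp_pos: [0.5426, 0.1677, 0.1387]
eef_rot: [-179.9, 0.0, -95.8]
contact_force: [6.1, -1.1, -1.8]
gripper_width: 0.0368
gripper_force: 11.4
```

Emit:
jog_arm:
  deltas:
    - [[-0.5, -0.1, 0.01, 0, 0], [-0.5, 0, 0, 0, 0]]

```text
time_s: 11.22
tcp_pos: [0.5423, 0.1678, 0.1392]
eef_rot: [-179.8, 0.0, -95.7]
contact_force: [5.8, -3.2, -0.5]
gripper_width: 0.0371
gripper_force: 11.5
```

Emit:
jog_arm:
  deltas:
    - [[-0.5, 0.2, -0.02, 0, 0], [-0.5, 0, 0, -0.3, 0], [-0.5, 0, 0, 0, 0]]

```text
time_s: 11.6
tcp_pos: [0.5418, 0.1672, 0.1344]
eef_rot: [179.9, -0.0, -95.8]
contact_force: [0.9, -0.1, -2.3]
gripper_width: 0.0373
gripper_force: 11.6
```

Emit:
jog_arm:
  deltas:
    - [[-0.5, -0.05, 0, -0.15, 0], [-0.5, 0, 0, 0, 0]]

```text
time_s: 11.85
tcp_pos: [0.5418, 0.1674, 0.1334]
eef_rot: [180.0, -0.0, -95.8]
contact_force: [-0.5, -0.2, -2.1]
gripper_width: 0.0371
gripper_force: 11.6
```

Emit:
jog_arm:
  deltas:
    - [[-0.5, 0, 0, -0.1, 0], [-0.5, 0, 0, 0, 0]]

```text
time_s: 12.1
tcp_pos: [0.542, 0.1674, 0.1326]
eef_rot: [180.0, -0.0, -95.8]
contact_force: [0.6, -0.2, -2.5]
gripper_width: 0.0372
gripper_force: 11.6
```

Emit:
jog_arm:
  deltas:
    - [[-0.5, 0, 0, -0.1, 0], [-0.5, 0, 0, 0, 0]]

```text
time_s: 12.35
tcp_pos: [0.5421, 0.1674, 0.1317]
eef_rot: [-180.0, 0.0, -95.8]
contact_force: [0.4, -0.2, -1.7]
gripper_width: 0.0368
gripper_force: 11.7
```

Emit:
jog_arm:
  deltas:
    - [[-0.5, 0, 0, -0.1, 0], [-0.5, 0, 0, 0, 0]]

```text
time_s: 12.6
tcp_pos: [0.5423, 0.1675, 0.1314]
eef_rot: [-180.0, 0.0, -95.8]
contact_force: [-2.4, -0.7, 4.4]
gripper_width: 0.0369
gripper_force: 13.6
```

Emit:
jog_arm:
  deltas:
    - [[-0.02, 0, 0, 0, 0], [-0.02, 0, 0, 0.3, 0], [-0.02, 0, 0, 0.3, 0], [-0.02, 0, 0, 0.5, 0], [-0.02, 0, 0, 1, 0], [-0.02, 0, 0, 2, 0], [0.2, 0, 0, 4, 0], [0.2, 0, 0, 4, 0]]

```text
time_s: 13.6
tcp_pos: [0.5419, 0.1673, 0.2533]
eef_rot: [180.0, -0.0, -95.8]
contact_force: [0.9, 0.3, -0.4]
gripper_width: 0.0517
gripper_force: 0.0
```

```bash
python3 - <<'E'
from h import *
w=r.capture("wrist");a=r.capture("scene");b=r.capture("side")
cv2.imwrite("pics/s6.png",a);cv2.imwrite("pics/d6.png",b)
A=cv2.resize(a[180:300,320:440],(400,400),interpolation=cv2.INTER_CUBIC)
B=cv2.resize(b[170:290,230:350],(400,400),interpolation=cv2.INTER_CUBIC)
cv2.imwrite("pics/c3.png",np.vstack([np.hstack([A,B]),cv2.resize(w,(800,600))[200:400]]))
E
```

```text
(no output)
```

View pics/c3.png

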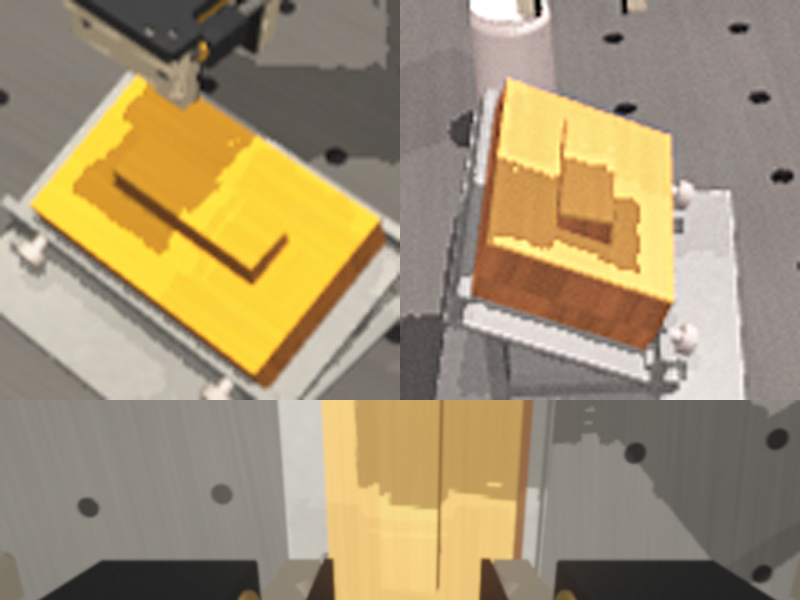

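The block dropped parallel into the recess and rests on the catches, standing proud by about half its height (side crop (585,190), scene crop (210,210)). Next I close the fingers, turn 90° and press along the slab normal.

Emit:
jog_arm:
  deltas:
    - [[-1, 0.2, -0.02, 0, 0.17], [-1, 0.2, -0.02, 0, 0.17], [-1, 0.2, -0.02, 0, 0.17], [-1, 0.2, -0.02, -0.5, 0.17], [-1, 0.2, -0.02, -1, 0.17], [-1, 0.2, -0.02, -2, 0.17], [-1, 0.2, -0.02, -2, 0.17], [-1, 0.1, -0.01, -1, 0.17]]
  force: 30

```text
time_s: 14.75
tcp_pos: [0.5562, 0.1654, 0.1848]
eef_rot: [179.9, 0.1, -17.6]
contact_force: [-0.0, -0.2, -0.0]
gripper_width: 0.0004
gripper_force: 0.0
```

Emit:
jog_arm:
  deltas:
    - [[-1, 0, 0, -0.8, 0.17], [-1, 0, 0, 0, 0.041], [-1, 0, 0, 0, 0], [-1, 0, 0, 0, 0]]

```text
time_s: 15.25
tcp_pos: [0.5569, 0.1659, 0.1785]
eef_rot: [180.0, 0.0, -5.8]
contact_force: [-0.9, 0.6, 1.0]
gripper_width: 0.0003
gripper_force: 0.0
```

Emit:
jog_arm:
  deltas:
    - [[-1, 0, 0, -1.8, 0], [-1, 0, 0, -1.7, 0], [-1, 0, 0, 0, 0], [-1, -0.08, 0.01, -0.18, 0], [-1, 0, 0, 0, 0]]

```text
time_s: 15.88
tcp_pos: [0.5565, 0.1662, 0.1423]
eef_rot: [-180.0, -0.0, -5.8]
contact_force: [0.8, 0.6, 0.4]
gripper_width: 0.0004
gripper_force: 0.0
```

Emit:
jog_arm:
  deltas:
    - [[-1, -0.08, 0.01, -0.18, 0], [-1, -0.08, 0.01, -0.18, 0], [-1, 0, 0, 0, 0]]

```text
time_s: 16.25
tcp_pos: [0.5545, 0.1662, 0.1382]
eef_rot: [180.0, 0.0, -5.8]
contact_force: [-0.3, 0.3, -0.5]
gripper_width: 0.0004
gripper_force: 0.0
```

Emit:
jog_arm:
  deltas:
    - [[-1, -0.08, 0.01, -0.18, 0], [-1, -0.08, 0.01, -0.18, 0], [-1, 0, 0, 0, 0]]

```text
time_s: 16.62
tcp_pos: [0.5529, 0.1664, 0.1345]
eef_rot: [180.0, 0.0, -5.8]
contact_force: [-0.2, 1.6, 0.4]
gripper_width: 0.0008
gripper_force: 0.0
```

Emit:
jog_arm:
  deltas:
    - [[-1, -0.08, 0.01, -0.18, 0], [-1, 0, 0, 0, 0]]

```text
time_s: 16.88
tcp_pos: [0.5526, 0.1666, 0.1333]
eef_rot: [-180.0, -0.0, -5.8]
contact_force: [-0.2, 0.1, 3.0]
gripper_width: 0.0007
gripper_force: 1.4
```

Emit:
jog_arm:
  deltas:
    - [[-1, -0.08, 0.01, -0.18, 0], [-1, 0, 0, 0, 0]]

```text
time_s: 17.12
tcp_pos: [0.5524, 0.1667, 0.1324]
eef_rot: [-180.0, -0.1, -5.7]
contact_force: [-0.2, -0.2, 10.5]
gripper_width: 0.0006
gripper_force: 4.6
```

Emit:
jog_arm:
  deltas:
    - [[-1, -0.08, 0.01, -0.18, 0], [-1, 0, 0, 0, 0]]

```text
time_s: 17.38
tcp_pos: [0.5522, 0.1669, 0.1319]
eef_rot: [-179.9, -0.2, -5.7]
contact_force: [-1.4, -3.1, 17.3]
gripper_width: 0.0004
gripper_force: 8.2
```

Emit:
jog_arm:
  deltas:
    - [[-1, -0.06, 0.01, -0.13, 0], [-1, 0, 0, 0, 0]]

```text
time_s: 17.62
tcp_pos: [0.5521, 0.1672, 0.1309]
eef_rot: [-179.9, -0.3, -5.7]
contact_force: [-0.2, -2.3, 16.7]
gripper_width: 0.0005
gripper_force: 8.2
```

Emit:
jog_arm:
  deltas:
    - [[-1, -0.06, 0.01, -0.13, 0], [-1, 0, 0, 0, 0]]

```text
time_s: 17.88
tcp_pos: [0.5518, 0.1676, 0.1291]
eef_rot: [-179.9, -0.3, -5.7]
contact_force: [2.3, -1.1, 10.7]
gripper_width: 0.0005
gripper_force: 5.5
```

Emit:
jog_arm:
  deltas:
    - [[-1, -0.08, 0.01, -0.18, 0], [-1, -0.08, 0.01, -0.18, 0], [-1, 0, 0, 0, 0]]

```text
time_s: 18.25
tcp_pos: [0.5509, 0.1683, 0.125]
eef_rot: [-179.8, -0.3, -5.7]
contact_force: [6.3, -1.1, 5.7]
gripper_width: 0.0005
gripper_force: 3.8
```

Emit:
jog_arm:
  deltas:
    - [[-1, -0.08, 0.01, -0.18, 0], [-1, 0, 0, 0, 0]]

```text
time_s: 18.5
tcp_pos: [0.5501, 0.1685, 0.1231]
eef_rot: [-179.8, -0.3, -5.7]
contact_force: [6.8, 0.2, 4.9]
gripper_width: 0.0006
gripper_force: 3.5
```

Emit:
jog_arm:
  deltas:
    - [[-1, -0.08, 0.01, -0.18, 0], [-1, 0, 0, 0, 0]]

```text
time_s: 18.75
tcp_pos: [0.5493, 0.1686, 0.1213]
eef_rot: [-179.8, -0.3, -5.7]
contact_force: [7.3, -0.5, 5.0]
gripper_width: -0.0001
gripper_force: 3.4
```

Emit:
jog_arm:
  deltas:
    - [[-1, -0.06, 0.01, -0.15, 0], [-1, 0, 0, 0, 0]]

```text
time_s: 19.0
tcp_pos: [0.5487, 0.1683, 0.1198]
eef_rot: [-179.9, -0.3, -5.7]
contact_force: [7.3, -1.3, 5.4]
gripper_width: 0.0005
gripper_force: 3.8
```

Emit:
jog_arm:
  deltas:
    - [[-1, -0.05, 0.0, -0.13, 0], [-1, 0, 0, 0, 0]]

```text
time_s: 19.25
tcp_pos: [0.5485, 0.1682, 0.1187]
eef_rot: [-179.9, -0.4, -5.7]
contact_force: [8.6, -1.9, 6.2]
gripper_width: 0.0003
gripper_force: 4.2
```

Emit:
jog_arm:
  deltas:
    - [[-1, -0.05, 0.0, -0.13, 0], [-1, 0, 0, 0, 0]]

```text
time_s: 19.5
tcp_pos: [0.5488, 0.1683, 0.1181]
eef_rot: [-179.8, -0.5, -5.7]
contact_force: [9.2, -3.9, 8.1]
gripper_width: 0.0007
gripper_force: 5.8
```

Emit:
jog_arm:
  deltas:
    - [[-1, 0.05, 0, -0.15, 0], [-1, 0, 0, 0, 0]]

```text
time_s: 19.75
tcp_pos: [0.5491, 0.1682, 0.1176]
eef_rot: [-179.8, -0.5, -5.7]
contact_force: [5.1, -5.0, 17.9]
gripper_width: 0.0006
gripper_force: 9.2
```

Emit:
jog_arm:
  deltas:
    - [[-1, 0, 0, -0.15, 0], [-1, 0, 0, 0, 0]]

```text
time_s: 20.0
tcp_pos: [0.5493, 0.1682, 0.1173]
eef_rot: [-179.8, -0.5, -5.6]
contact_force: [-0.2, -5.4, 27.0]
gripper_width: 0.0004
gripper_force: 12.9
```

Emit:
jog_arm:
  deltas:
    - [[-1, 0, 0, -0.15, 0], [-1, 0, 0, 0, 0]]

```text
time_s: 20.25
tcp_pos: [0.5497, 0.1682, 0.1171]
eef_rot: [-179.8, -0.6, -5.6]
contact_force: [-1.7, -6.8, 36.4]
gripper_width: 0.0005
gripper_force: 16.5
```

The block reached a hard stop at centre. I press each end as insurance.

Emit:
jog_arm:
  deltas:
    - [[-1, 0, 0, 2, 0], [-1, 0.4, 4, 0, 0], [-1, 0, 0, 0, 0], [-1, 0, 0, -0.7, 0], [-1, 0, 0, 0, 0]]

```text
time_s: 20.88
tcp_pos: [0.5484, 0.2064, 0.1226]
eef_rot: [179.9, 0.1, -5.8]
contact_force: [0.3, -0.1, 0.1]
gripper_width: 0.0005
gripper_force: 0.0
```

Emit:
jog_arm:
  deltas:
    - [[-1, 0, 0, -0.3, 0], [-1, 0, 0, -0.2, 0], [-1, 0, 0, 0, 0]]

```text
time_s: 21.25
tcp_pos: [0.5498, 0.207, 0.1198]
eef_rot: [-180.0, -0.1, -5.8]
contact_force: [-1.1, -2.5, 6.6]
gripper_width: 0.0005
gripper_force: 3.0
```

Emit:
jog_arm:
  deltas:
    - [[-1, 0, 0, -0.2, 0], [-1, 0, 0, -0.1, 0], [-1, 0, 0, 0, 0]]

```text
time_s: 21.62
tcp_pos: [0.5506, 0.2071, 0.1189]
eef_rot: [-180.0, -0.2, -5.7]
contact_force: [-3.7, -4.4, 19.5]
gripper_width: 0.0004
gripper_force: 8.4
```

Emit:
jog_arm:
  deltas:
    - [[-1, 0, 0, 2, 0], [-1, -0.2, -4, 0, 0], [-1, -0.2, -4, 0, 0], [-1, 0, 0, 0, 0], [-1, 0, 0, -1, 0], [-1, 0, 0, 0, 0]]

```text
time_s: 22.38
tcp_pos: [0.5447, 0.1277, 0.1247]
eef_rot: [179.9, 0.1, -5.8]
contact_force: [-0.7, 0.9, -0.0]
gripper_width: 0.0003
gripper_force: 0.0
```

Emit:
jog_arm:
  deltas:
    - [[-1, 0, 0, -0.3, 0], [-1, 0, 0, -0.3, 0], [-1, 0, 0, 0, 0]]

```text
time_s: 22.75
tcp_pos: [0.545, 0.1276, 0.1195]
eef_rot: [180.0, 0.0, -5.8]
contact_force: [0.2, 0.7, 0.7]
gripper_width: 0.0005
gripper_force: 0.0
```

Emit:
jog_arm:
  deltas:
    - [[-1, 0, 0, -0.2, 0], [-1, 0, 0, -0.1, 0], [-1, 0, 0, 0, 0]]

```text
time_s: 23.12
tcp_pos: [0.5457, 0.1276, 0.1179]
eef_rot: [-180.0, -0.1, -5.8]
contact_force: [-2.5, -0.9, 7.3]
gripper_width: 0.0002
gripper_force: 2.9
```

Emit:
jog_arm:
  deltas:
    - [[-1, 0, 0, -0.2, 0], [-1, 0, 0, -0.15, 0], [-1, 0, 0, 0, 0]]

```text
time_s: 23.5
tcp_pos: [0.547, 0.1276, 0.1168]
eef_rot: [-179.9, -0.3, -5.7]
contact_force: [-4.3, -2.3, 22.8]
gripper_width: 0.0002
gripper_force: 9.5
```

Emit:
jog_arm:
  deltas:
    - [[-1, 0, 0, 3, 0], [-1, 0, 0, 5, 0], [-1, 0, 0, 5, 0], [-1, -3, 5, 3, 0], [-1, -3, 5, 0, 0], [-1, -2, 5, 0, 0], [-1, -2, 5, 0, 0], [-1, 0, 0, 0, 0]]

```text
time_s: 24.5
tcp_pos: [0.4453, 0.3279, 0.2718]
eef_rot: [-180.0, 0.0, -5.6]
contact_force: [0.7, -0.3, -0.2]
gripper_width: 0.0005
gripper_force: 0.0
```

```bash
python3 - <<'E'
from h import *
a=r.capture("scene");b=r.capture("side")
A=cv2.resize(a[180:300,320:440],(400,400),interpolation=cv2.INTER_CUBIC)
B=cv2.resize(b[170:290,230:350],(400,400),interpolation=cv2.INTER_CUBIC)
cv2.imwrite("pics/c4.png",np.hstack([A,B]));print(r.get_state()["tcp_pos"])
E
```

```text
[0.44618167 0.32547823 0.27179145]
```

View pics/c4.png

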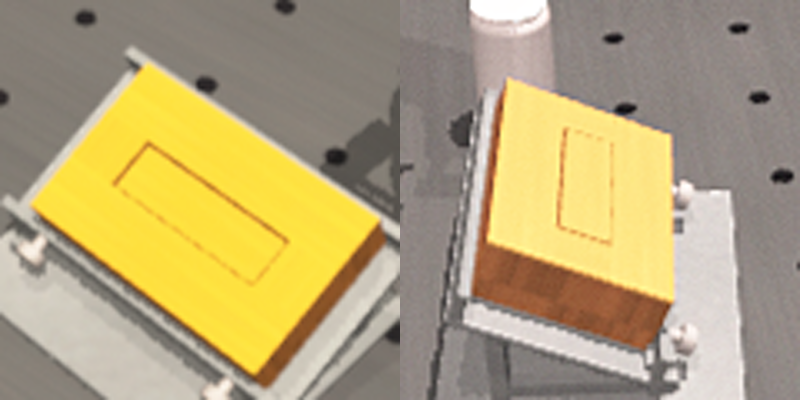

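The block is flush all round, with only a thin outline showing at (200,213) in the scene crop and (585,185) in the side crop. The arm is clear, so I hand in.

```bash
python3 -c "from plant import r;print(r.close_job())"
```

```text
the job is handed in; nothing more can be done
None
```

The inlay is in the recess brass side up, pressed to a hard stop at the centre and pressed again at both ends; it looks flush in the last pictures. The block is released, the arm was clear at hand-in after about 25 s, the offcut, brush and can were not touched, and no verdict came back.

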